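# Roll the injector tester's rate wheel one click and start the run

### The job

Select the next pulse rate on the injector tester and start the run: with a fingertip laid lightly on top of the wide knurled wheel, roll its top away from the robot by exactly one click, so that it rests in the next detent with its white line uppermost, and then press the round start button fully down and let it come up again. Only touch, do not grasp anything; leave the narrow wheel as it is set, and do not shift, lift or knock over anything else on the bench.

Things in the scene. Friction and masses are not known exactly. Their poses are not given: they have to be found in the camera images.
- wheel_top (a point): highest point of the wide wheel, mid-width, 74 mm above the bench (stays with the pod). x: level direction in which the wheel's top must roll, away from the robot; y along the axle; z up. Black knurled wheel, 64 mm diameter, 30 mm wide. Its axle is sprung: yields straight down up to 5 mm, about 3 N to start, 13 N at the stop; pressed 3 to 4 mm down, a fingertip turns it without slipping
- wheel (a joint): angle of the wide wheel (rad), grows as its top rolls away from the robot. Detents at 0 (start, white line leaning to the robot), 0.6 (wanted, white line on top), 1.2 (too far); let go, it springs into the nearest from up to almost half a pitch away. One click is 19 mm of rim travel; 0.07 Nm takes it over the hump
- rate_pod: grey fixed pod 130 x 70 x 60 mm (x, y, z) carrying the wide wheel, which stands 14 mm proud of it; origin at the centre of its underside, axes as wheel_top. A low black guard, 7 mm thick, its top 66 mm above the bench, runs along x on either side of the wheel, 36 mm between the two
- trim_pod: a like fixed pod with a narrow wheel (10 mm wide); its place may be any of the three
- trim_line (a point): the middle of the white line on the rim of the narrow wheel; moves as that wheel turns. Leave alone
- start_top (a point): centre of the top face of the round black start button, 38 mm in diameter, on a fixed grey pod 90 x 80 x 50 mm; z up. It is pressed straight down
- start (a joint): travel of the start button, 0 up, 0.006 m fully down; springs back; 5 N holds it fully down
- injector_a: standing fuel injector, steel and black, dia 28 x 85 mm tall, between two pods; origin at the centre of its underside. Leave alone
- injector_b: a second such injector between the other two pods. Leave alone
- injector_c: a third such injector, behind the pods. Leave alone
- jar: clear jar with a steel cap, dia 52 x 70 mm, right of the pods; origin at its underside. Leave alone
- loupe: black waisted eye loupe, dia 44 x 48 mm, behind the pods; origin at its underside. Leave alone
- driver: screwdriver, under 30 mm high, lying behind the pods. Leave alone
- battery: black and blue tool battery pack, 110 x 75 x 61 mm, left of the pods; origin at its underside. Leave alone
There are look-alikes about, which are no part of the job. What is shaped like the rate_pod but purple or turquoise is not meant. Leave any red look-alike of the part that bears start_top alone.

How it is judged:
By the outcome, as a careful person would: the job done as asked, in the order asked, and still so for the second after the job is handed in, with the robot touching nothing.
It also fails if it takes over 42 s, if anything falls off the work surface, if the arm or the gripper's body presses on something with over 40 N, if the wrist force passes 120 N, or if a joint passes its speed limit or range.

### The arm

A 6-joint arm with a two-finger parallel gripper is mounted at the origin on the work surface. World frame = base frame: x ahead of the robot, y to its left, z up, the work surface at z = 0. Lengths are in m, angles in rad, forces in N, time in s.
With the tool pointing down it reaches from about 0.35 to 0.975 m from the base axis. Payload 4.9 kg.
Tool frame: the origin (TCP) lies at the very end of the fingers, on their centre line; the grasp point (between the pads) lies 19 mm behind it (ctrl.grip_point_offset is the distance from the TCP to the grasp point, in m); z points along the fingers, y is the line along which they close (so a half turn about z gives the same grasp; the last joint's range is limited). The gripper opens to 85 mm and grips with 20 to 120 N. Pads are 22 mm wide; open, the fingers measure 114 mm over their backs; the gripper's body (76 mm by 85 mm) begins 54 mm behind the grasp point. The pads swing forward as they close: fully open they stand 13 mm farther back than shut.
Start: joints at [-1.44, 0.053, 1.613, -0, 1.476, -0.119], TCP at [0.155, -0.606, 0.231] pointing down, gripper open.
Joint ranges: [-3.01, 3.01], [-1.01, 2.22], [0.06, 2.58], [-1.02, 4.17], [0.09, 2.62], [-3.14, 3.14]. Speed limits (rad/s): [2.57, 2.57, 3.14, 3.14, 3.14, 3.14].

### API

Orientations are given as a rotation vector (axis times angle).
In Python, from station import ctrl gives the robot as it stands.
- The arm moves only by the tool send_rows, never from a script. Its argument "rows" is a list of rows, each a list of 3 entries, a list of its own where there are three numbers: the finger opening in cm, from 0 to 8.54, then the shift along the tool's x, y, z in cm, then the turn about the tool's z in degrees. A call has 1 to 10 rows; each row shifts and turns the commanded pose from where the row before left it, along the tool's axes as they then stand; what a row does not reach is not made up. A row lasts 1/8 s, in which the tool goes at most 62.5 mm and 10.7 degrees, less where a joint would pass 70% of its speed; a pose out of reach is approached as far as the arm can. A call with a gripper value outside its range is refused whole. The fingers move at their own pace and stop on an object; "newtons" is the grip in N (left out, the last holds). Time passes only in rows, so rows that do not move let the fingers close. It gives the time, the measured TCP pose, the force, the opening and the grip force at its end, in the units of the state.
- ctrl.get_obs(): the state, without advancing time (a new reading comes with each control period).
- ctrl.get_image(name): name is "scene" or "top"; returns a dict with "frame" (400x640x3 uint8, red, green, blue), "range_z" (400x640 float32, m along the optical axis (not along the pixel's ray), 0 where there is no reading), "fx", "fy", "cx", "cy" (pixels), "cam_to_world" (4x4, takes a point from camera to world coordinates). Camera axes: x right, y down, z forward; pixel columns grow to the right and rows downward; lengths in m; the calibration is good to about 2 mm. A picture is of the moment at which its call begins.
- ctrl.finish_job(): hands the job in; it is judged then, once.
The state is a dict: "t": time; "q": joint angles; "dq": joint speeds; "effort": joint torques, N m; "tool_pos": TCP position; "tool_rot": TCP orientation; "contact_force": force on the tool from outside, world axes, zero at the start; "wrist_torque": the same for the moment, N m; "opening": finger opening in m; "grip_force": force on a finger pad.
Only numpy, scipy, OpenCV 4.12 (cv2) and the standard library are available. Lean on these libraries where they do the work, as an engineer would, in place of code of your own. Each camera call takes 0.05 s, during which the arm holds its last target. There are 200 camera calls.

## Working session

There is one attempt and no reset: what is moved stays moved. The work goes in short steps, Python scripts to look and compute and a tool call to move; the robot and the scene stay as the last step left them, time stands still between calls to the robot, and variables do not carry over. Pictures are saved under pics/ and viewed, at most 10 in all, crops included, and the job is handed in when it is done.

Besides the shell and the picture viewer there is one more tool, called in YAML: its name, and indented under it one key for each argument. send_rows: Moves the arm, as the interface text tells. Its arguments: {"type":"object","properties":{"rows":{"type":"array","items":{"type":"array"}},"newtons":{"type":"number"}},"required":["rows"]}

```bash
mkdir -p pics; cat > h.py <<'E'
import numpy as np,cv2
from station import ctrl
def grab(n):
    d=ctrl.get_image(n); np.savez(f'{n}.npz',**d); return d
def cloud(d):
    z=np.array(d['range_z']);h,w=z.shape;u,v=np.meshgrid(np.arange(w),np.arange(h))
    P=np.stack([(u-d['cx'])/d['fx']*z,(v-d['cy'])/d['fy']*z,z,np.ones_like(z)],-1)@np.array(d['cam_to_world']).T
    P=P[...,:3];P[z==0]=np.nan;return P
def save(img,n,s=1):
    cv2.imwrite(f'pics/{n}.png',cv2.resize(img[...,::-1],None,fx=s,fy=s,interpolation=cv2.INTER_CUBIC))
E
python3 - <<'E'
from h import *
for n in('scene','top'):
    d=grab(n);save(d['frame'],n+'0',1.25);print(n,d['fx'],np.array(d['cam_to_world']).round(3).tolist())
o=ctrl.get_obs();print(o)
E
```

```text
scene 446.65544647398167 [[0.747, 0.446, -0.494, 1.164], [0.665, -0.488, 0.565, -0.698], [0.011, -0.751, -0.661, 0.881], [0.0, 0.0, 0.0, 1.0]]
top 461.51098714569247 [[-0.016, -0.999, 0.039, 0.495], [-1.0, 0.015, -0.025, 0.02], [0.025, -0.039, -0.999, 1.354], [0.0, 0.0, 0.0, 1.0]]
{'t': 0.1, 'q': array([-1.43998935e+00,  5.32956492e-02,  1.61416514e+00,  1.66007491e-06,
        1.47602113e+00, -1.18997777e-01]), 'dq': array([-0.00094913, -0.00171478, -0.00310172,  0.00025461,  0.00062533,
        0.00120868]), 'effort': array([ 6.43007388e-04, -3.94900811e+01, -3.71364212e+01, -7.60995840e-05,
        3.92766859e-03,  2.51889389e-06]), 'tool_pos': array([ 0.15443618, -0.60502784,  0.23017794]), 'tool_rot': array([-3.11524464e+00, -3.91137317e-01,  1.49180139e-05]), 'contact_force': array([ 0.83739571, -0.59605035,  0.5259432 ]), 'wrist_torque': array([-0.01286139, -0.06211775,  0.00989557]), 'grip_force': 0.0, 'opening': 0.08549752624570589}
```

View pics/scene0.png

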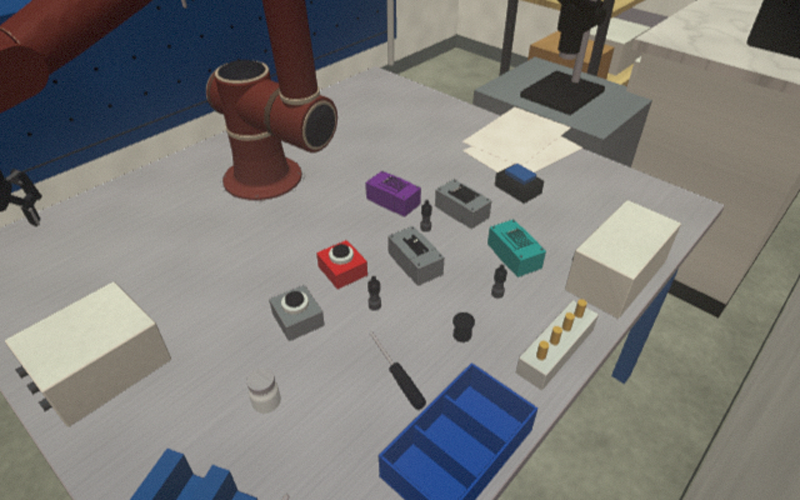

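View pics/top0.png

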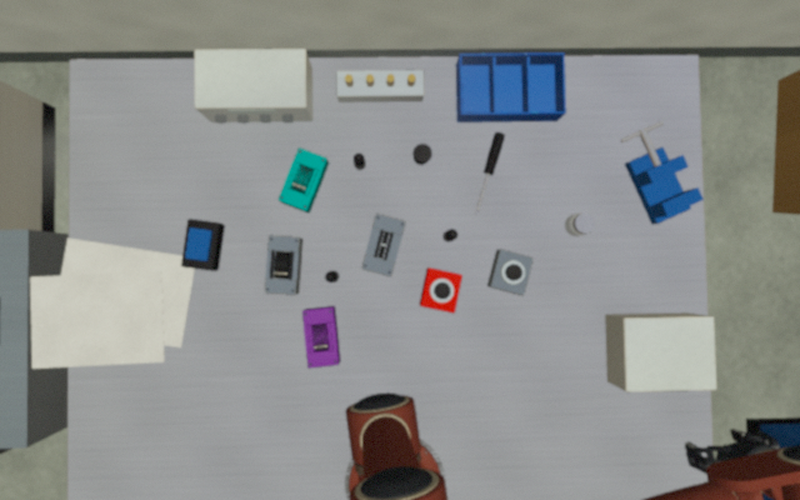

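Candidates in the top picture (800x500):
- **Wheel pods:** grey with a wide wheel at (283,265), grey with a narrow wheel at (383,245), turquoise at (303,180) and purple at (321,337).
- **Buttons:** grey pod at (512,271), red pod at (441,290).

I choose the grey pod at (283,265) and the grey button at (512,271), and will check the pod in a close crop while measuring.

```bash
python3 - <<'E'
from h import *
d=dict(np.load('top.npz'));P=cloud(d);f=d['frame']
a=cv2.resize(f[180:245,200:340],None,fx=5,fy=5,interpolation=cv2.INTER_CUBIC);save(a,'crop_top')
def rect(u0,u1,v0,v1,zlo,zhi,name):
    R=P[v0:v1,u0:u1].reshape(-1,3);m=(R[:,2]>zlo)&(R[:,2]<zhi);Q=R[m]
    (c,s,an)=cv2.minAreaRect((Q[:,:2]*1000).astype(np.float32))
    print(name,m.sum(),np.round(c,1),np.round(s,1),round(an,1),'zmed',np.median(Q[:,2]).round(4),'zmax',np.nanmax(Q[:,2]).round(4));return Q
rect(205,247,182,242,.035,.09,'ratepod')
rect(285,330,165,225,.035,.09,'trim')
rect(205,247,182,242,.0685,.09,'wheel')
rect(387,430,195,240,.03,.09,'startpod')
B=P[200:236,393:427];m=B[...,2]>.0535
print('button',np.nanmean(B[m],0),m.sum(),np.nanmax(B[...,2]))
# colour based bezel/button centre
g=f[200:236,393:427].max(2);print('table z',np.nanmedian(P[330:380,150:250,2]))
mw=g>190;ys,xs=np.nonzero(mw);print('white',xs.mean()+393,ys.mean()+200,P[int(ys.mean()+200),int(xs.mean()+393)])
for u0,u1,v0,v1,n in[(255,275,210,230,'ia'),(350,370,180,197,'ib')]:
    Q=P[v0:v1,u0:u1].reshape(-1,3);Q=Q[Q[:,2]>.03];print(n,Q.mean(0),Q[:,2].max())
E
```

```text
ratepod 1214 [509.4 243.3] [ 71. 130.] 84.9 zmed 0.0602 zmax 0.0789
trim 1121 [550.7  16.4] [ 69.8 129.6] 74.0 zmed 0.0597 zmax 0.0779
wheel 144 [510.9 242.2] [46.7 52.5] 89.4 zmed 0.0719 zmax 0.0789
startpod 916 [ 484.7 -274.2] [81.3 90.2] 74.7 zmed 0.0506 zmax 0.0771
button [ 0.48422974 -0.27246879  0.06488238] 319 0.07712345756788319
table z -0.0009318686439345747<stdin>:16: RuntimeWarning: Mean of empty slice.
  ret = ret.dtype.type(ret / rcount)
Traceback (most recent call last):
ValueError: cannot convert float NaN to integer
```

View pics/crop_top.png

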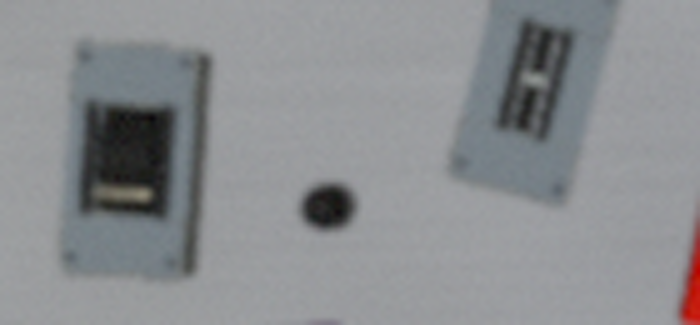

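The crop confirms it: the left grey pod at (130,157) has the wide wheel, with its white line at (122,193) on the robot side. The right grey pod has the narrow wheel. Next I'll fix the button measurement and check the box heights along the path.

```bash
cat >> h.py <<'E'
from scipy.spatial.transform import Rotation as R
def delta(target):
    o=ctrl.get_obs();r=R.from_rotvec(o['tool_rot']);x=r.as_matrix()[:,0]
    print('pos',o['tool_pos'].round(4),'yaw',np.degrees(np.arctan2(x[1],x[0])).round(2),'z-ax',r.as_matrix()[:,2].round(3),'F',o['contact_force'].round(2),'op',round(o['opening'],4),'t',o['t'])
    print('delta cm tool',(r.inv().apply(np.array(target)-o['tool_pos'])*100).round(2))
E
python3 - <<'E'
from h import *
d=dict(np.load('top.npz'));P=cloud(d);f=d['frame']
def z(u0,u1,v0,v1): return np.nanpercentile(P[v0:v1,u0:u1,2],[50,98]).round(3)
print('box',z(500,560,260,305))
B=P[195:240,388:432].reshape(-1,3);r=np.hypot(B[:,0]-.4845,B[:,1]+.274)
for a,b in[(0,.008),(.008,.015),(.015,.019),(.019,.024),(.024,.03),(.03,.038)]:
    print(a,np.nanpercentile(B[(r>=a)&(r<b)][:,2],[10,50,90]).round(4))
m=(B[:,2]>.0555);print(m.sum(),cv2.minEnclosingCircle((B[m][:,:2]*1000).astype(np.float32)),np.median(B[m],0))
delta([.5,.243,.15])
E
```

```text
box [0.109 0.114]
0 [0.068  0.0717 0.0755]
0.008 [0.0679 0.0712 0.0742]
0.015 [0.0629 0.0694 0.0732]
0.019 [0.058  0.0617 0.0645]
0.024 [0.0471 0.0543 0.0637]
0.03 [0.0465 0.0493 0.0532]
289 ((484.5009765625, -282.37451171875), 41.561458587646484) [ 0.48479402 -0.2719521   0.06561789]
pos [ 0.1544 -0.605   0.2302] yaw 14.31 z-ax [-0.     0.002 -1.   ] F [ 0.84 -0.6   0.53] op 0.0855 t 0.1
delta cm tool [ 54.45 -73.61   8.17]
```

send_rows:
  rows:
    - [0,[4.8,1.2,0],0]
    - [0,[4.8,1.2,0],0]
    - [0,[4.8,1.2,0],0]
    - [0,[4.8,1.2,0],0]
    - [0,[4.8,1.2,0],0]
    - [0,[1.9,-5,0],0]
    - [0,[1.9,-5,0],0]
    - [0,[1.9,-5,0],0]
    - [0,[1.9,-5,0],0]
    - [0,[1.9,-5,0],0]
  newtons: 20

```text
t: 1.35
tool_pos: [0.432, -0.3367, 0.2307]
tool_rot: [-3.116, -0.391, 0.0]
contact_force: [0.0, -0.1, 0.5]
opening: -0.0002
grip_force: 0.0
```

send_rows:
  rows:
    - [0,[1.9,-5,0],0]
    - [0,[1.9,-5,0],0]
    - [0,[1.9,-5,0],0]
    - [0,[1.9,-5,0],0]
    - [0,[1.9,-5,0],0]
    - [0,[1.9,-5,0],0]
    - [0,[1.9,-5,0],0]
    - [0,[1.9,-5,0],0]
    - [0,[0,0,0],9.7]
    - [0,[0,0,0],9.7]

```text
t: 2.6
tool_pos: [0.4801, 0.0875, 0.2307]
tool_rot: [3.138, -0.145, -0.002]
contact_force: [-0.1, -1.2, 0.2]
opening: -0.0
grip_force: 0.0
```

```bash
python3 - <<'E'
from h import *
delta([.5,.244,.10])
E
```

```text
pos [0.4801 0.0875 0.2307] yaw -5.28 z-ax [-0.001 -0.    -1.   ] F [-0.11 -1.19  0.24] op -0.0 t 2.6
delta cm tool [  0.56 -15.77  13.06]
```

send_rows:
  rows:
    - [0,[0.1,-4,0],0]
    - [0,[0.1,-4,0],0]
    - [0,[0.2,-4,0],0]
    - [0,[0.2,-3.8,0],0]
    - [0,[0,0,4],0]
    - [0,[0,0,4],0]
    - [0,[0,0,4],0]
    - [0,[0,0,1],0]
    - [0,[0,0,0],0]

```text
t: 3.72
tool_pos: [0.5003, 0.2433, 0.1011]
tool_rot: [3.138, -0.14, -0.002]
contact_force: [-0.6, -0.6, 0.2]
opening: -0.0001
grip_force: 0.0
```

```bash
python3 - <<'E'
from h import *
delta([.5005,.244,.078])
d=grab('scene');M=np.linalg.inv(np.array(d['cam_to_world']))
p=lambda X:(lambda c:(c[0]/c[2]*d['fx']+d['cx'],c[1]/c[2]*d['fy']+d['cy']))(M@np.append(X,1))
u,v=map(int,p([.51,.243,.074]));print(u,v,p(ctrl.get_obs()['tool_pos']))
save(d['frame'][v-50:v+50,u-60:u+60],'close1',6)
P=cloud(d);Q=P[v-50:v+50,u-60:u+60].reshape(-1,3);a=np.radians(-5.1)
l=np.c_[(Q[:,0]-.51)*np.cos(a)+(Q[:,1]-.243)*np.sin(a),-(Q[:,0]-.51)*np.sin(a)+(Q[:,1]-.243)*np.cos(a),Q[:,2]]
m=(l[:,2]>.053)&(l[:,2]<.066)&(abs(l[:,0])<.08)&(abs(l[:,1])<.05)
print('pod x/y extents',np.percentile(l[m][:,0],[1,99]),np.percentile(l[m][:,1],[1,99]))
E
```

```text
pos [0.5003 0.2433 0.1011] yaw -5.09 z-ax [-0.001 -0.    -1.   ] F [-0.63 -0.56  0.24] op -0.0001 t 3.725
delta cm tool [ 0.01 -0.08  2.31]
369 152 (np.float64(368.48895187961193), np.float64(143.89715422946657))
pod x/y extents [-0.06459741  0.06527213] [-0.03374833  0.03991507]
```

View pics/close1.png

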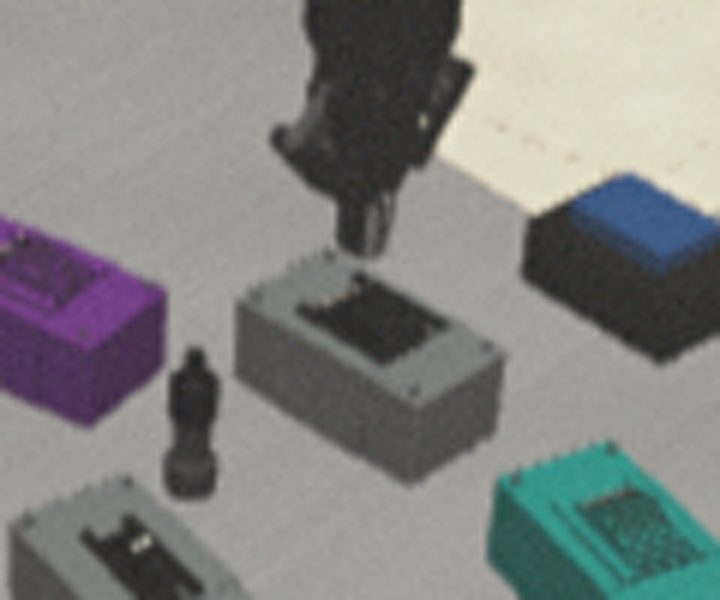

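The picture shows the fingertip at crop (360,250), in line with the wide wheel at (370,310) and clear of its neighbours. Both cameras agree on the pod position. Now I'll descend gently.

send_rows:
  rows:
    - [0,[0,-0.1,1],0]
    - [0,[0,0,1],0]
    - [0,[0,0,0.4],0]
    - [0,[0,0,0.1],0]
    - [0,[0,0,0.1],0]
    - [0,[0,0,0],0]

```text
t: 4.53
tool_pos: [0.5007, 0.2444, 0.0755]
tool_rot: [-3.138, 0.139, -0.0]
contact_force: [-0.9, 0.7, -0.8]
opening: -0.0003
grip_force: 0.0
```

send_rows:
  rows:
    - [0,[0,0,0.1],0]
    - [0,[0,0,0.1],0]
    - [0,[0,0,0],0]

```text
t: 4.9
tool_pos: [0.5009, 0.2444, 0.0738]
tool_rot: [-3.138, 0.139, -0.001]
contact_force: [-0.4, -1.2, 2.0]
opening: -0.0002
grip_force: 1.4
```

send_rows:
  rows:
    - [0,[0,0,0.1],0]
    - [0,[0,0,0],0]

```text
t: 5.15
tool_pos: [0.5009, 0.2444, 0.0728]
tool_rot: [-3.138, 0.139, -0.001]
contact_force: [-0.7, -0.6, 4.9]
opening: 0.0001
grip_force: 2.4
```

send_rows:
  rows:
    - [0,[0,0,0.1],0]
    - [0,[0,0,0.1],0]
    - [0,[0,0,0.05],0]
    - [0,[0,0,0],0]

```text
t: 5.65
tool_pos: [0.5013, 0.2445, 0.071]
tool_rot: [-3.138, 0.139, -0.002]
contact_force: [-1.9, -1.3, 8.4]
opening: -0.0003
grip_force: 4.1
```

send_rows:
  rows:
    - [0,[0,0,0.07],0]
    - [0,[0.2,0,0],0]
    - [0,[0.2,0,0],0]
    - [0,[0.2,0,0],0]
    - [0,[0,0,0],0]

```text
t: 6.28
tool_pos: [0.5079, 0.2439, 0.0708]
tool_rot: [-3.138, 0.139, -0.004]
contact_force: [-1.3, -1.5, 8.3]
opening: -0.0001
grip_force: 4.3
```

send_rows:
  rows:
    - [0,[0.2,0,0.05],0]
    - [0,[0.2,0,0],0]
    - [0,[0.2,0,0],0]
    - [0,[0.2,0,0],0]
    - [0,[0,0,0],0]

```text
t: 6.9
tool_pos: [0.5171, 0.2432, 0.0709]
tool_rot: [-3.138, 0.139, -0.009]
contact_force: [1.6, -1.2, 8.6]
opening: 0.0001
grip_force: 4.2
```

```bash
python3 - <<'E'
from h import *
delta([.5200,.243,.071])
d=grab('scene');u,v=369,152
save(d['frame'][v-20:v+30,u-35:u+35],'close2',10)
E
```

```text
pos [0.5171 0.2432 0.0709] yaw -5.09 z-ax [ 0.006  0.    -1.   ] F [ 1.63 -1.16  8.63] op 0.0001 t 6.9
delta cm tool [ 0.29 -0.01 -0.01]
```

View pics/close2.png

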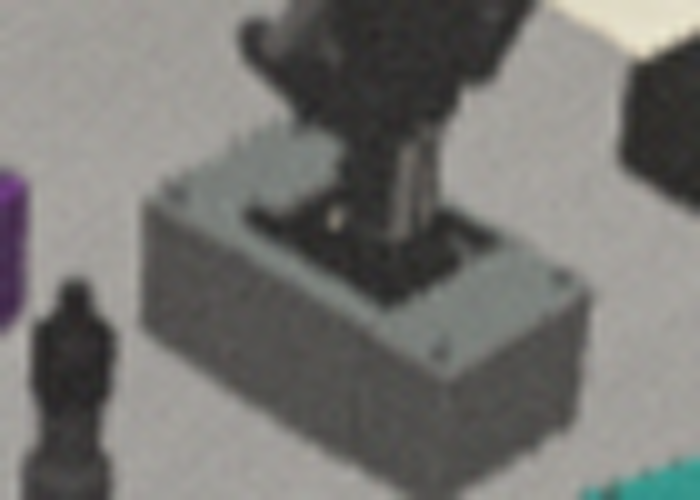

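The white line, now at crop (333,218), has moved up beside the fingertip. The tangential force has changed sign, so the wheel is past the hump. I'll roll the last bit and lift off.

send_rows:
  rows:
    - [0,[0.15,0,0],0]
    - [0,[0.1,0,0],0]
    - [0,[0,0,0],0]
    - [0,[0,0,-0.3],0]
    - [0,[0,0,-0.5],0]
    - [0,[0,0,-3],0]
    - [0,[0,0,-5],0]
    - [0,[0,5,-3],0]
    - [0,[0,5,0],0]
    - [0,[0,0,0],0]

```text
t: 8.2
tool_pos: [0.5075, 0.1411, 0.1862]
tool_rot: [3.138, -0.145, -0.001]
contact_force: [-0.3, 0.4, -0.6]
opening: 0.0003
grip_force: 0.0
```

```bash
python3 - <<'E'
from h import *
delta([.4847,-.274,.12])
d=grab('scene');u,v=369,152
e=grab('top')
A=cv2.resize(d['frame'][v-20:v+30,u-35:u+35],(700,500),interpolation=cv2.INTER_CUBIC)[:300]
B=cv2.resize(e['frame'][180:245,200:340],(700,325),interpolation=cv2.INTER_CUBIC)[:290]
save(np.vstack([A,B]),'close3')
E
```

```text
pos [0.5075 0.1411 0.1862] yaw -5.3 z-ax [-0.001 -0.    -1.   ] F [-0.28  0.41 -0.63] op 0.0003 t 8.2
delta cm tool [ 1.57 41.54  6.63]
```

View pics/close3.png

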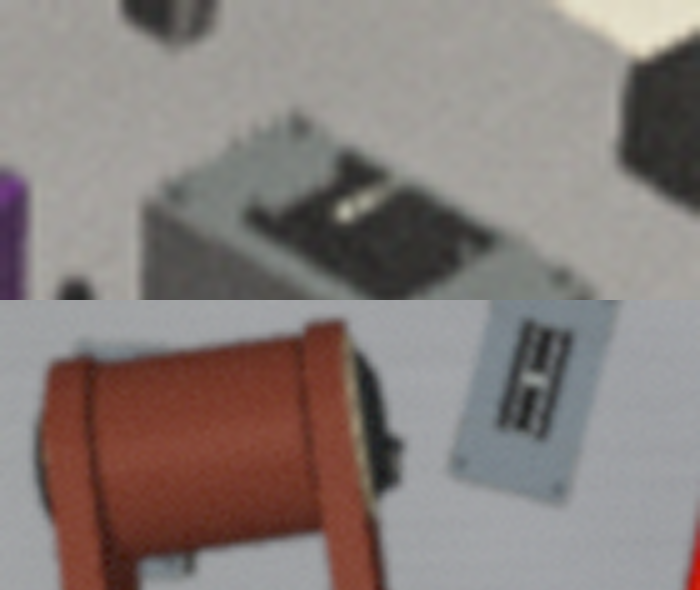

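The upper part shows the white line at (363,202), close to the wheel top's projection at (350,200). The top camera is blocked by the arm, so I'll check from above once it has moved. Next is the button.

send_rows:
  rows:
    - [0,[0.2,5,0],0]
    - [0,[0.2,5,0],0]
    - [0,[0.2,5,0],0]
    - [0,[0.2,5,0],0]
    - [0,[0.2,5,0],0]
    - [0,[0.2,5,0],0]
    - [0,[0.2,5,0],0]
    - [0,[0.2,5,0],0]
    - [0,[0,1.5,4],0]
    - [0,[0,0,2.6],0]

```text
t: 9.55
tool_pos: [0.487, -0.2713, 0.118]
tool_rot: [-3.136, 0.14, 0.004]
contact_force: [0.5, 0.3, -0.8]
opening: -0.0001
grip_force: 0.0
```

```bash
python3 - <<'E'
from h import *
delta([.4847,-.274,.08])
e=grab('top');f=e['frame'];P=cloud(e)
g=f[185:240,210:242].min(2).astype(int);ys,xs=np.nonzero(g>g.max()-45);print(g.max(),np.c_[xs+210,ys+185].tolist()[:20])
T=np.array(e['cam_to_world'])
u,v=xs.mean()+210,ys.mean()+185
r=T[:3,:3]@[(u-e['cx'])/e['fx'],(v-e['cy'])/e['fy'],1];print('line',T[:3,3]+r*(.074-T[2,3])/r[2])
A=cv2.resize(f[180:245,200:340],(700,325),interpolation=cv2.INTER_CUBIC)
d=grab('scene');M=np.linalg.inv(np.array(d['cam_to_world']));c=M@[.4847,-.274,.08,1]
u,v=int(c[0]/c[2]*d['fx']+d['cx']),int(c[1]/c[2]*d['fy']+d['cy'])
save(np.vstack([A,cv2.resize(d['frame'][v-13:v+14,u-35:u+35],(700,270),interpolation=cv2.INTER_CUBIC)]),'close4')
E
```

```text
pos [ 0.487  -0.2713  0.118 ] yaw -5.12 z-ax [-0.002  0.002 -1.   ] F [ 0.55  0.29 -0.79] op -0.0001 t 9.55
delta cm tool [-0.2  0.3  3.8]
164 [[210, 185], [211, 185], [212, 185], [213, 185], [214, 185], [215, 185], [216, 185], [217, 185], [218, 185], [219, 185], [220, 185], [221, 185], [222, 185], [223, 185], [224, 185], [225, 185], [226, 185], [227, 185], [228, 185], [229, 185]]
line [0.50643627 0.24597931 0.074     ]
```

View pics/close4.png

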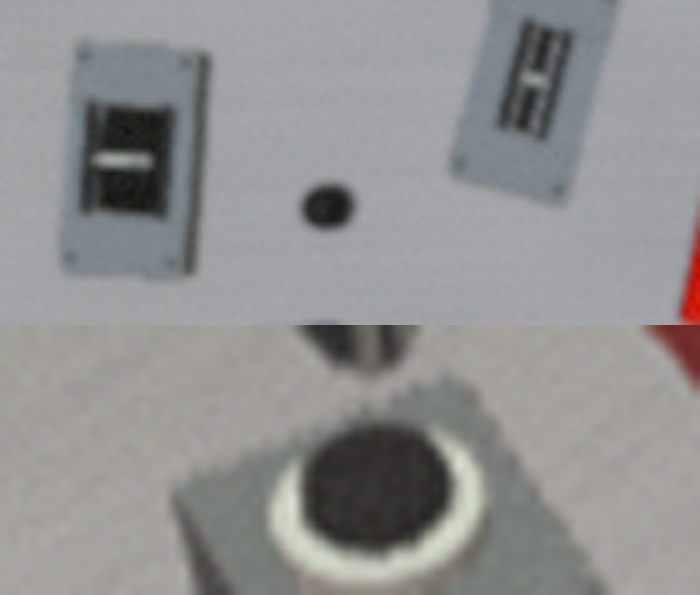

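The white line at (124,160) is now central on top of the wide wheel, so the click is done. The finger is above the button at (375,485). Now the button press.

send_rows:
  rows:
    - [0,[-0.2,0.3,2],0]
    - [0,[0,0,1.5],0]
    - [0,[0,0,0.5],0]
    - [0,[0,0,0.3],0]
    - [0,[0,0,0.2],0]
    - [0,[0,0,0],0]

```text
t: 10.4
tool_pos: [0.4853, -0.2745, 0.076]
tool_rot: [3.138, -0.139, 0.001]
contact_force: [0.3, 0.3, 0.1]
opening: -0.0003
grip_force: 0.0
```

send_rows:
  rows:
    - [0,[0,0,0.2],0]
    - [0,[0,0,0.2],0]
    - [0,[0,0,0.2],0]
    - [0,[0,0,0],0]

```text
t: 10.9
tool_pos: [0.4852, -0.2745, 0.0699]
tool_rot: [3.138, -0.139, 0.0]
contact_force: [-1.3, 1.0, 3.2]
opening: 0.0
grip_force: 1.3
```

send_rows:
  rows:
    - [0,[0,0,0.2],0]
    - [0,[0,0,0.2],0]
    - [0,[0,0,0.1],0]
    - [0,[0,0,0],0]

```text
t: 11.4
tool_pos: [0.4853, -0.2745, 0.0659]
tool_rot: [3.138, -0.139, -0.0]
contact_force: [-4.1, 2.0, 10.1]
opening: 0.0004
grip_force: 5.0
```

send_rows:
  rows:
    - [0,[0,0,0.1],0]
    - [0,[0,0,0],0]
    - [0,[0,0,0],0]

```text
t: 11.78
tool_pos: [0.4853, -0.2745, 0.0659]
tool_rot: [3.139, -0.139, -0.001]
contact_force: [-5.0, 3.2, 14.8]
opening: -0.0003
grip_force: 7.4
```

The button is against its hard stop: force rose to 14.8 N with no further travel. Now I release and retreat.

send_rows:
  rows:
    - [0,[0,0,-0.5],0]
    - [0,[0,0,-1],0]
    - [0,[0,0,-4],0]
    - [0,[0,0,-5],0]
    - [0,[0,0,-5],0]
    - [0,[0,0,0],0]
    - [0,[0,0,0],0]

```text
t: 12.65
tool_pos: [0.4847, -0.274, 0.2178]
tool_rot: [-3.138, 0.139, 0.001]
contact_force: [0.4, -0.1, -1.4]
opening: 0.0002
grip_force: 0.0
```

```bash
python3 - <<'E'
from h import *
delta([.48,-.27,.2])
e=grab('top');d=grab('scene')
save(np.vstack([cv2.resize(e['frame'][160:250,140:500],(800,200)),cv2.resize(d['frame'][120:300,180:460],(600,386))[:, :].copy() if 0 else cv2.resize(d['frame'][120:310,150:530],(800,400))]),'final')
E
```

```text
pos [ 0.4847 -0.274   0.2178] yaw -5.09 z-ax [-0.001  0.001 -1.   ] F [ 0.43 -0.13 -1.43] op 0.0002 t 12.65
delta cm tool [-0.5  -0.36  1.78]
```

View pics/final.png

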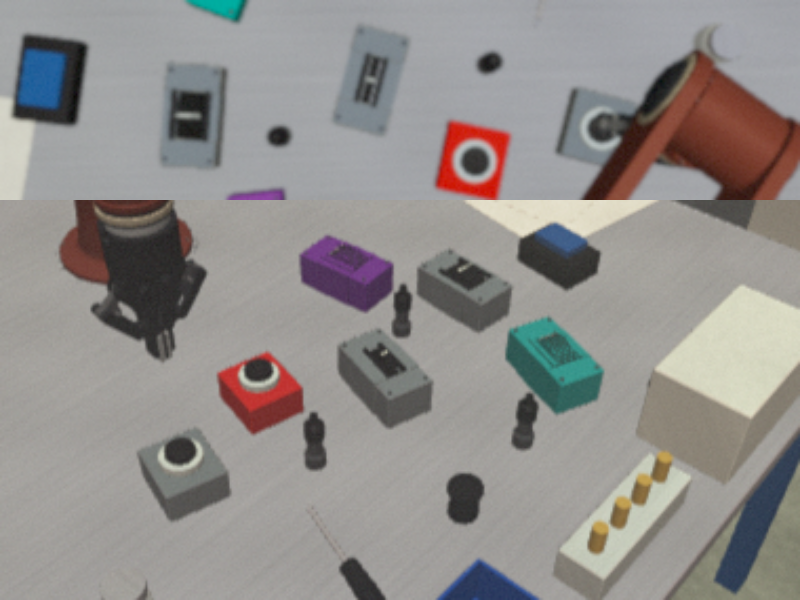

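The wide wheel's white line is on top at (193,116) in the upper view. The button is up again at (180,455) in the lower view, and everything else is where it was.

```bash
python3 -c "
from station import ctrl
print(ctrl.finish_job())"
```

```text
the job is handed in; nothing more can be done
None
```

The job is handed in at about 13 s of the 42 s allowed: the wide wheel was rolled one click and rests with its white line uppermost, then the start button was pressed to its stop and came back up, and the final pictures show nothing else moved.

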